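# Sweep the kiln stilts off the ware board into the scrap tray

### The arm

A 7-joint arm with a two-finger parallel gripper is mounted at the origin on the work surface. World frame = base frame: x ahead of the robot, y to its left, z up, the work surface at z = 0. Lengths are in mm, angles in rad, forces in N, time in s.
With the tool pointing down it reaches from about 350 to 900 mm from the base axis. Payload 7.2 kg.
Tool frame: the origin (TCP) lies midway between the tips of the shut fingers; the grasp point (between the pads) lies 19 mm behind it (tcp_to_grasp is the z of the grasp point in the tool frame, in mm); z points along the fingers, y is the direction in which the jaws open and shut (so a half turn about z gives the same grasp; the last joint's range is limited). The gripper opens to 88 mm and grips with 3 to 60 N. Pads are 20 mm wide; open, the fingers measure 115 mm over their backs; the gripper's body (75 mm by 178 mm) begins 61 mm behind the grasp point.
Start: joints at [-1.394, 0.411, -0.013, 1.596, 0.006, 1.134, -0.082], TCP at [151.486, 606.367, 222.653] pointing down, gripper open.
Joint ranges: [-2.95, 2.95], [-0.29, 1.99], [-1.47, 1.44], [0.14, 2.54], [-1.03, 4.17], [0.13, 1.85], [-2.86, 2.86]. Speed limits (rad/s): [2.39, 2.39, 3.01, 3.01, 3.14, 3.14, 3.14].

### API

Orientations are given as a 3x3 rotation matrix whose columns are the frame's x, y, z axes.
In Python, from cell import * gives the robot as it stands.
- The arm moves only by the tool jog_arm, never from a script. Its argument "commands" is a list of rows, each an object of numbers: "tx", "ty", "tz": the shift along the tool's x, y, z normalised to -1 to 1, where 1 is 0.8 m; "turn": the turn about the tool's z normalised to -1 to 1, where 1 is 180 degrees. A call has 1 to 10 rows; each row is the pose to reach, as a shift and turn from the pose measured when the call began, along the tool's axes at that moment, turning the shorter way round; what a row does not reach only later rows make up. A row lasts 1/8 s, in which the tool goes at most 62.5 mm and 10.7 degrees, less where a joint would pass 70% of its speed; a pose out of reach is approached as far as the arm can. A call with a number of a shift or a turn outside -1 to 1 is refused whole. A call with a gripper value outside its range is refused whole. "gripper" is the closure in counts, from 0 (fully open) to 255 (shut), set as the call begins (left out, the last holds). The fingers move at their own pace and stop on an object; "force" is the grip in N (left out, the last holds). Time passes only in rows, so rows that repeat a pose let the fingers close. It gives the time, the measured TCP pose, the force and the opening at its end, in the units of the state.
- observe(): the state, without advancing time (a new reading comes with each control period).
- read_camera(name): name is "scene" or "top"; returns a dict with "image" (420x560x3 uint8, red, green, blue), "z_map" (420x560 float32, mm along the optical axis (not along the pixel's ray), 0 where there is no reading), "camera_matrix" (3x3 intrinsics, pixels), "R" (3x3) and "t" (3): a world point X has camera coordinates R X + t. Camera axes: x right, y down, z forward; pixel columns grow to the right and rows downward; lengths in mm; the calibration is good to about 2 mm. A picture is of the moment at which its call begins.
- job_done(): hands the job in, once; it reports no verdict.
The state is a dict: "time_s": time; "q": joint angles; "qd": joint speeds; "joint_torque": joint torques, N m; "tcp_pos": TCP position; "tool_rot": TCP orientation; "ft_force": force on the tool from outside, world axes, zero at the start; "torque": the same for the moment, N m; "gripper_width": opening from 0.0 (shut) to 1.0 (fully open).
Only numpy, scipy, OpenCV 4.12 (cv2) and the standard library are available. Lean on these libraries where they do the work, as an engineer would, in place of code of your own. Each camera call takes 0.05 s, during which the arm holds its last target. There are 200 camera calls.

### The job

Three small star-shaped kiln stilts are left lying on the ware board. With your fingertips, sweep all three along the board and over its end so that they drop into the empty tray tucked under that end (not the tray with the saucers); push them, never pick them up. Leave the two small mugs standing where they are on the board, and do not shift the other things about.

Things in the scene. Friction and masses are not known exactly. Their poses are not given: they have to be found in the camera images.
- board: Pale wooden ware board, fixed, 280 mm (its x) by 400 mm (its y), 18 mm thick, carried on two bearers so that its flat top lies 80 mm above the table; no rim. Origin under its centre at table level; z up, y along its length. Its two ends are at y = +200 and -200 mm. The two small mugs stand along the middle of the board (within 10 mm of its x = 0); the stilts lie in two lanes beside them, at x of about -78 to -100 mm and +78 to +100 mm.
- tray: Empty open grey scrap tray, fixed, 300 mm (its x) by 160 mm (its y), 58 mm tall, walls and floor 5 mm. Its axes are parallel to the board's (within noise). It stands on the table at one of the board's two ends (which end varies), its near wall tucked 10 to 25 mm under the board's end, so that what is pushed over the end drops in. Rim 22 mm lower than the board's top. Origin at the centre of its underside.
- saucer_tray: The same kind of tray, fixed, but holding saucers (none higher than 35 mm above the table); stands at the board's other end. Not for stilts. Origin at the centre of its underside.
- stilt_a: Kiln stilt, loose, off-white fired clay, 20 to 45 g: a flat three-armed star about 50 mm across (each arm reaches 25 mm from the centre, 10 mm wide, 16 mm thick), with a 4 mm high stub on the upper side of each arm. Lies flat on the ware board. Origin at the centre of the 16 mm thickness, so 8 mm above the board's top; z up, x along one arm.
- stilt_b: Kiln stilt, loose, off-white fired clay, 20 to 45 g: a flat three-armed star about 50 mm across (each arm reaches 25 mm from the centre, 10 mm wide, 16 mm thick), with a 4 mm high stub on the upper side of each arm. Lies flat on the ware board. Origin at the centre of the 16 mm thickness, so 8 mm above the board's top; z up, x along one arm.
- stilt_c: Kiln stilt, loose, off-white fired clay, 20 to 45 g: a flat three-armed star about 50 mm across (each arm reaches 25 mm from the centre, 10 mm wide, 16 mm thick), with a 4 mm high stub on the upper side of each arm. Lies flat on the ware board. Origin at the centre of the 16 mm thickness, so 8 mm above the board's top; z up, x along one arm.
- mug_a: Small straight mug standing on the ware board, a bystander: 54 mm in diameter, 55 mm tall, handle on its +y side. Origin at the centre of its underside.
- mug_b: Small straight mug standing on the ware board, a bystander: 54 mm in diameter, 55 mm tall, handle on its +y side. Origin at the centre of its underside.
- big_mug: Full-size mug on the table beyond the board, 84 mm in diameter, 95 mm tall; bystander. Origin under its centre.
- jar: Grey jar with a white cap on the table beyond the board, 80 mm in diameter, 100 mm tall; bystander. Origin under its centre.
- brush: Brush lying on the table to the right; bystander. Its length runs along its x.
- bowl: Bowl on the table far to the left, 120 mm in diameter, 50 mm tall; bystander. Origin under its centre.
- prop: Round upright terracotta kiln prop on the table far to the right, 36 mm in diameter, 70 mm tall; bystander. Origin under its centre.

How it is judged (in metres and radians):
At the end, for the whole second after the job is handed in: All three stilts lie at rest inside the empty tray (centres within its walls and below its rim, 58 mm above the table), and both small mugs still stand upright within 20 mm of where they were (x of stilt_a in the frame of tray between -0.145 and 0.145 m and y of stilt_a in the frame of tray between -0.075 and 0.075 m and height (world z) of each of stilt_a, stilt_b, stilt_c below 0.058 m and linear speed of each of stilt_a, stilt_b, stilt_c below 0.03 m/s and x of stilt_b in the frame of tray between -0.145 and 0.145 m and y of stilt_b in the frame of tray between -0.075 and 0.075 m and x of stilt_c in the frame of tray between -0.145 and 0.145 m and y of stilt_c in the frame of tray between -0.075 and 0.075 m and not (distance of mug_a from where it was at the start of the episode above 0.02 m) and not (distance of mug_b from where it was at the start of the episode above 0.02 m) and not (angle between mug_a's own z axis and vertical above 0.35 rad) and not (angle between mug_b's own z axis and vertical above 0.35 rad)); the robot touches nothing.
It fails at once if a stilt is lifted: its centre rises more than 25 mm above its place on the board (height (world z) of any of stilt_a, stilt_b, stilt_c above 0.113 m).
It fails at once if a small mug on the board is shifted more than 20 mm or tipped more than 20 degrees (distance of any of mug_a, mug_b from where it was at the start of the episode above 0.02 m or angle between any of mug_a, mug_b's own z axis and vertical above 0.35 rad).
It fails at once if another loose thing on the table is shifted more than 30 mm (distance of any of big_mug, jar, brush, bowl, prop from where it was at the start of the episode above 0.03 m).
It also fails if it takes over 64 s, if anything falls off the work surface, if the arm or the gripper's body presses on something with over 40 N, if the wrist force passes 120 N, or if a joint passes its speed limit or range.

## Working session

There is one attempt and no reset: what is moved stays moved. The work goes in short steps, Python scripts to look and compute and a tool call to move; the robot and the scene stay as the last step left them, time stands still between calls to the robot, and variables do not carry over. Pictures are saved under pics/ and viewed, about 8 in all and at most 12, crops included, and the job is handed in when it is done.

Besides the shell and the picture viewer there is one more tool, called after "Emit:" in YAML: its name, and indented under it one key for each argument. jog_arm: Moves the arm, as the interface text tells. Scaled input: -1 to 1 covers 0.8 m each way for a shift and 180 degrees each way for a turn. Its arguments: {"type":"object","properties":{"commands":{"type":"array"},"gripper":{"type":"number"},"force":{"type":"number"}},"required":["commands"]}

```bash
ls; mkdir -p pics
cat > h.py <<'E'
from cell import *
import numpy as np, cv2
def snap(n,f):
    c=read_camera(n); cv2.imwrite('pics/'+f,c['image'][:,:,::-1]); np.savez('pics/'+f+'.npz',**c); return c
def world(c):
    z=c['z_map'].astype(float); K=c['camera_matrix']; v,u=np.mgrid[0:420,0:560]
    P=np.stack([(u-K[0,2])/K[0,0]*z,(v-K[1,2])/K[1,1]*z,z],-1)
    W=(P-c['t'])@c['R']; W[z==0]=np.nan; return W
E
python3 - <<'E'
from h import *
s=observe(); print(s['time_s'],s['tcp_pos'],s['tool_rot'],s['gripper_width'])
c=snap('top','t0.png'); W=world(c); print(c['t'],c['R'])
d=snap('scene','s0.png')
cv2.imwrite('pics/b0.png',cv2.resize(np.hstack([c['image'],d['image']])[:,:,::-1],(800,300)))
# board top
m=np.abs(W[...,2]-80)<5; P=W[m][:,:2]; P=P.astype(np.float32)
print(len(P),cv2.minAreaRect(P))
# stilts tops: z 92..108
m=((W[...,2]>90)&(W[...,2]<104)).astype(np.uint8)
n,l,st,ce=cv2.connectedComponentsWithStats(m)
for i in range(1,n):
    if st[i,4]>25: print(st[i],ce[i],np.median(W[l==i],0))
E
```

```text
pics
0.0 [151.38602002 605.87599169 221.82501598] [[-9.70189570e-01  2.42347108e-01 -2.78623656e-04]
 [ 2.42347247e-01  9.70188364e-01 -1.53323183e-03]
 [-1.01256870e-04 -1.55504920e-03 -9.99998786e-01]] 1.00030697494529
[  35.03928809  575.48911065 1289.38114308] [[-0.00383667 -0.99999093 -0.00184708]
 [-0.98204775  0.00411617 -0.18858757]
 [ 0.18859346  0.00109038 -0.98205464]]
14670 ((446.88079833984375, 8.8974609375), (849.8016357421875, 1494.1337890625), 2.041194200515747)
[255 111  30  29 133] [269.40601504 125.18045113] [788.46565864  78.5217982   93.43618956]
[329 112  25  25 469] [341.08955224 124.08528785] [ 788.62933007 -122.85892326   98.54715372]
[130 129  53  19 109] [159.47706422 142.56880734] [735.37278728 382.63181417  97.37283658]
[ 65 165  18  45 108] [ 74.72222222 187.97222222] [609.49550406 608.00140245  96.53872981]
[505 164  16  95 236] [512.64830508 211.37288136] [ 539.05071592 -579.68512583   97.86054753]
[317 170  17  17 100] [326.06 177.17] [640.44499642 -80.585754    94.67674874]
[528 185   9  13  37] [531.27027027 191.83783784] [ 592.70806843 -634.16874965   98.73488479]
[544 228   8  14  37] [546.97297297 235.05405405] [ 472.89874565 -663.79588238   98.16440546]
[314 235  17  17 100] [320.66 243.65] [453.93621137 -57.23058924  95.05687692]
[251 237  18  16 100] [260.06 243.44] [459.58031102 100.27288836  95.85490189]
[ 58 240   7  49 117] [ 61.8034188  264.47008547] [403.33407691 626.01726278  97.36580015]
[281 397  27   9  31] [293.5483871 399.5483871] [64.62210082 16.22243    97.640576  ]
```

View pics/t0.png

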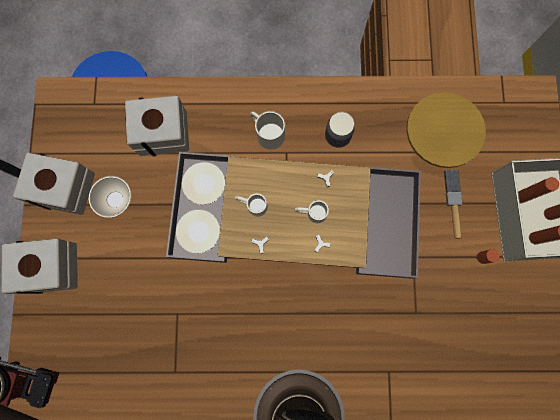

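View pics/s0.png

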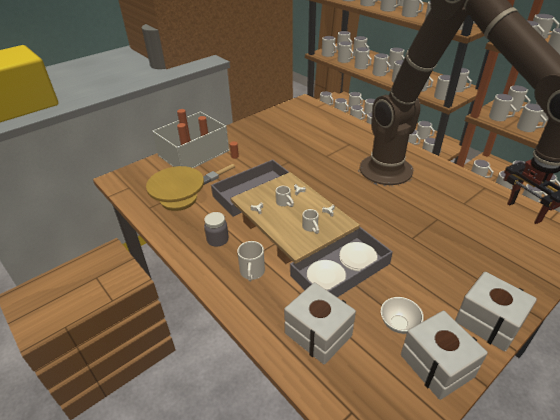

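Overhead view: board spans about (228,157)-(370,268). Saucers are at the left (+y) end, with the empty tray at the right (-y), around (390,220). The stilts are at (260,244), (321,244) and (326,178), and the mugs at (257,205) and (318,211). I'll fit the board frame next.

Run:
```python
from h import *
c=dict(np.load('pics/t0.png.npz')); W=world(c)
v,u=np.mgrid[0:420,0:560]; roi=(u>160)&(u<430)&(v>140)&(v<285)
m=(roi&(np.abs(W[...,2]-80)<6)).astype(np.uint8)
n,l,st,ce=cv2.connectedComponentsWithStats(m); i=1+st[1:,4].argmax(); P=W[l==i]
print('z',P[:,2].mean(),P[:,2].std())
r=cv2.minAreaRect(P[:,:2].astype(np.float32)); print(r)
K,R,t=c['camera_matrix'],c['R'],c['t']
def onplane(uv,z):
    d=R.T@np.linalg.inv(K)@[uv[0],uv[1],1]; o=-R.T@t; return o+d*(z-o[2])/d[2]
for p in [(228,157),(370,166),(368,268),(219,258)]: print('corner',onplane(p,80))
a=np.deg2rad(r[2]); a=a if abs(a)<.8 else a-np.pi/2; ex=np.array([np.cos(a),np.sin(a)]); ey=np.array([-ex[1],ex[0]]); C=np.array(r[0])
print('ang',np.degrees(a),ex,ey)
m=(roi&(W[...,2]>88)).astype(np.uint8); n,l,st,ce=cv2.connectedComponentsWithStats(m)
for i in range(1,n):
    if st[i,4]>25:
        p=W[l==i]; q=(p[:,:2].min(0)+p[:,:2].max(0))/2; k=p.mean(0); print(st[i,4],ce[i],'mean',k,'bbox',q,'board',(k[:2]-C)@ex,(k[:2]-C)@ey)
im=cv2.resize(c['image'][150:280,160:430,::-1],None,fx=2.9,fy=2.9,interpolation=cv2.INTER_CUBIC); cv2.imwrite('pics/crop0.png',im)
```

```text
z 79.27349105529105 2.4254691402559714
((547.780517578125, 7.3094482421875), (400.19549560546875, 280.6455383300781), 85.22188568115234)
corner [700.52727371 193.55170295  80.        ]
corner [ 672.78264394 -202.7446023    80.        ]
corner [ 390.815026   -186.96813516   80.        ]
corner [419.05720077 212.44950676  80.        ]
ang -4.778114318847648 [ 0.99652475 -0.0832972 ] [0.0832972  0.99652475]
63 [169.98412698 142.04761905] mean [738.42449965 352.76540134  99.85741235] bbox [738.95418151 349.91898197] board 161.2059329799656 360.1355170002301
70 [421.02857143 145.        ] mean [ 730.10407011 -345.5389221    89.55904616] bbox [ 726.16508969 -342.04631639] board 211.08121369767224 -336.4350925325565
106 [325.9245283  177.33962264] mean [637.15907744 -78.02993318  94.88255728] bbox [635.1170916 -75.7978586] board 96.1764784771648 -77.59782194867714
272 [252.84926471 203.01838235] mean [561.66380071 120.0651965  119.20025213] bbox [557.6170895  126.42245986] board 4.44279716668548 113.52033240290798
273 [313.31135531 210.45421245] mean [540.83785268 -40.63132523 119.48928054] bbox [539.56649167 -35.23328784] board -2.9252052133392574 -48.35247182333143
102 [320.6372549  243.58823529] mean [455.18317859 -60.29780703  95.30452031] bbox [456.86118967 -63.74186192] board -86.64404500390177 -75.08540216357117
105 [260.07619048 243.32380952] mean [456.49499739 101.40639907  95.74770887] bbox [453.32037669 103.00646215] board -98.80629264827817 86.16611215712521
```

View pics/crop0.png

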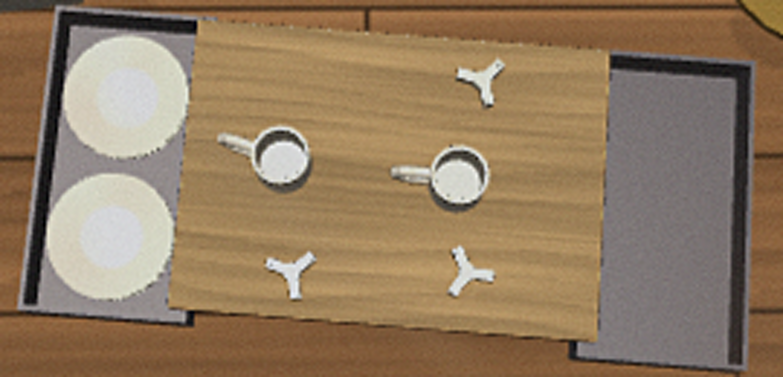

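Emit:
jog_arm:
  commands:
    - {"tx": -0.56, "ty": -0.655, "tz": 0.065, "turn": 0.447}
    - {"tx": -0.56, "ty": -0.655, "tz": 0.065, "turn": 0.447}
    - {"tx": -0.56, "ty": -0.655, "tz": 0.065, "turn": 0.447}
    - {"tx": -0.56, "ty": -0.655, "tz": 0.065, "turn": 0.447}
    - {"tx": -0.56, "ty": -0.655, "tz": 0.065, "turn": 0.447}
    - {"tx": -0.56, "ty": -0.655, "tz": 0.065, "turn": 0.447}
    - {"tx": -0.56, "ty": -0.655, "tz": 0.065, "turn": 0.447}
    - {"tx": -0.56, "ty": -0.655, "tz": 0.065, "turn": 0.447}
    - {"tx": -0.56, "ty": -0.655, "tz": 0.065, "turn": 0.447}
    - {"tx": -0.56, "ty": -0.655, "tz": 0.065, "turn": 0.447}
  gripper: 205
  force: 20

```text
time_s: 1.35
tcp_pos: [429.9, 46.8, 175.8]
tool_rot: [[0.078, 0.997, 0.0], [0.997, -0.078, -0.001], [-0.001, 0.001, -1.0]]
ft_force: [2.4, 1.0, -0.0]
gripper_width: 0.194
```

```bash
cat >> h.py <<'E'
def go(target,yaw=-4.4):
    "tool-frame numbers to reach world target with the tool's y at yaw"
    s=observe(); T=s['tool_rot']; d=T.T@(np.array(target)-s['tcp_pos'])/800
    y=np.degrees(np.arctan2(T[1,1],T[0,1])); print('pos',s['tcp_pos'].round(1),'yaw',round(y,1),'F',s['ft_force'].round(1),'w',round(s['gripper_width'],2),'t',s['time_s'])
    print(target,'shift',d.round(4),'turn',round(-((yaw-y+180)%360-180)/180,4))
E
python3 - <<'E'
from h import *
go([459.5,-11,170]); go([459.5,-11,86])
c=dict(np.load('pics/t0.png.npz')); K,R,t=c['camera_matrix'],c['R'],c['t']
for p in [(752,62),(745,370),(570,355)]:
    d=R.T@np.linalg.inv(K)@[160+p[0]/2.9,150+p[1]/2.9,1]; o=-R.T@t; w=o+d*(58-o[2])/d[2]
    e=np.array([w[0]-547.8,w[1]-7.3]); print(w, e@[.997,-.0767], e@[.0767,.997])
E
```

```text
pos [429.9  46.8 175.8] yaw -4.5 F [ 2.4  1.  -0. ] w 0.19 t 1.35
[459.5, -11, 170] shift [-0.0691  0.0425  0.0073] turn -0.0003
pos [429.9  46.8 175.8] yaw -4.5 F [ 2.4  1.  -0. ] w 0.19 t 1.35
[459.5, -11, 86] shift [-0.069   0.0424  0.1123] turn -0.0003
[ 662.42285087 -345.51047478   58.        ] 141.3395457353584 -342.9604706906921
[ 365.68064311 -322.25038378   58.        ] -156.2964843793029 -342.53028729979354
[ 380.20799279 -159.15165901   58.        ] -154.3223889429152 -178.8066109821357
```

Emit:
jog_arm:
  commands:
    - {"tx": -0.069, "ty": 0.0425, "tz": 0.007}
    - {"tx": -0.069, "ty": 0.0425, "tz": 0.007}
    - {"tx": -0.069, "ty": 0.0425, "tz": 0.007}
    - {"tx": -0.069, "ty": 0.0425, "tz": 0.06}
    - {"tx": -0.069, "ty": 0.0425, "tz": 0.1}
    - {"tx": -0.069, "ty": 0.0425, "tz": 0.112}
    - {"tx": -0.069, "ty": 0.0425, "tz": 0.112}
    - {"tx": -0.069, "ty": 0.0425, "tz": 0.112}

```text
invalid input at $.commands[0]: expected keys tx, ty, tz, turn
```

Run:
```python
from h import *
go([459.5-190*.0767,-11-190*.997,86])
c=snap('top','t1.png'); d=snap('scene','s1.png')
a=cv2.resize(c['image'][150:290,230:430],(600,420)); b=cv2.resize(d['image'][130:290,200:400],(525,420))
cv2.imwrite('pics/b1.png',cv2.resize(np.hstack([a,b])[:,:,::-1],(800,299)))
```

```text
pos [429.9  46.8 175.8] yaw -4.5 F [ 2.4  1.  -0. ] w 0.19 t 1.35
[444.927, -200.43, 86] shift [-0.3065  0.0427  0.1125] turn -0.0003
```

View pics/b1.png

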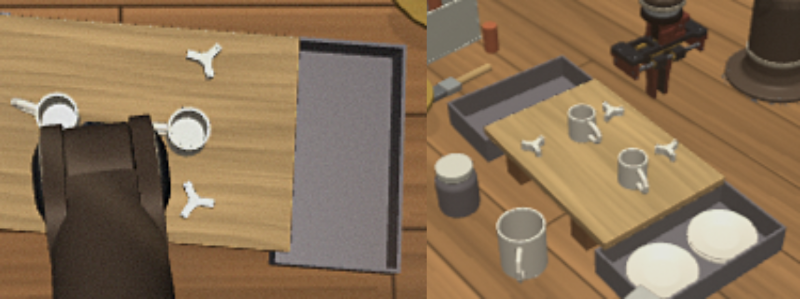

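The call was refused because "turn" was missing, so nothing moved. The picture shows the gripper still hovering above the lane, with the mugs and stilts unmoved. I'll send it again with "turn".

Emit:
jog_arm:
  commands:
    - {"tx": -0.069, "ty": 0.0425, "tz": 0.007, "turn": 0}
    - {"tx": -0.069, "ty": 0.0425, "tz": 0.007, "turn": 0}
    - {"tx": -0.069, "ty": 0.0425, "tz": 0.007, "turn": 0}
    - {"tx": -0.069, "ty": 0.0425, "tz": 0.06, "turn": 0}
    - {"tx": -0.069, "ty": 0.0425, "tz": 0.1, "turn": 0}
    - {"tx": -0.069, "ty": 0.0425, "tz": 0.112, "turn": 0}
    - {"tx": -0.069, "ty": 0.0425, "tz": 0.112, "turn": 0}
    - {"tx": -0.069, "ty": 0.0425, "tz": 0.112, "turn": 0}

```text
time_s: 2.45
tcp_pos: [460.9, -15.2, 87.4]
tool_rot: [[0.086, 0.996, 0.003], [0.996, -0.086, -0.003], [-0.003, 0.003, -1.0]]
ft_force: [0.8, -0.0, -0.3]
gripper_width: 0.197
```

Run:
```python
from h import *
go([459.5-190*.0767,-11-190*.997,86])
```

```text
pos [460.9 -15.2  87.4] yaw -4.9 F [ 0.8 -0.  -0.3] w 0.2 t 2.45
[444.927, -200.43, 86] shift [-2.324e-01 -1.000e-04  2.300e-03] turn -0.0029
```

Emit:
jog_arm:
  commands:
    - {"tx": -0.015, "ty": 0, "tz": 0.002, "turn": -0.003}
    - {"tx": -0.03, "ty": 0, "tz": 0.002, "turn": -0.003}
    - {"tx": -0.045, "ty": 0, "tz": 0.002, "turn": -0.003}
    - {"tx": -0.06, "ty": 0, "tz": 0.002, "turn": -0.003}
    - {"tx": -0.075, "ty": 0, "tz": 0.002, "turn": -0.003}
    - {"tx": -0.09, "ty": 0, "tz": 0.002, "turn": -0.003}
    - {"tx": -0.105, "ty": 0, "tz": 0.002, "turn": -0.003}
    - {"tx": -0.12, "ty": 0, "tz": 0.002, "turn": -0.003}
    - {"tx": -0.135, "ty": 0, "tz": 0.002, "turn": -0.003}
    - {"tx": -0.15, "ty": 0, "tz": 0.002, "turn": -0.003}

```text
time_s: 3.7
tcp_pos: [450.6, -135.6, 86.1]
tool_rot: [[0.077, 0.997, 0.003], [0.997, -0.077, -0.003], [-0.003, 0.003, -1.0]]
ft_force: [-0.6, -0.2, -0.6]
gripper_width: 0.194
```

Run:
```python
from h import *
go([459.5-190*.0767,-11-190*.997,86])
c=snap('top','t2.png'); d=snap('scene','s2.png')
a=cv2.resize(c['image'][150:290,230:430],(600,420)); b=cv2.resize(d['image'][130:290,200:400],(525,420))
cv2.imwrite('pics/b2.png',cv2.resize(np.hstack([a,b])[:,:,::-1],(800,299)))
```

```text
pos [ 450.6 -135.6   86.1] yaw -4.4 F [-0.6 -0.2 -0.6] w 0.19 t 3.7
[444.927, -200.43, 86] shift [-0.0814 -0.0008  0.0003] turn 0.0001
```

View pics/b2.png

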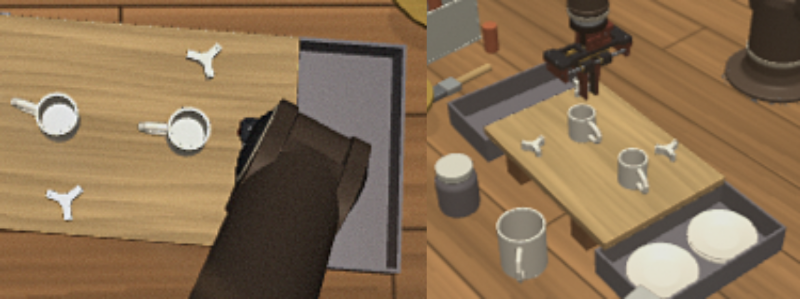

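B is being pushed ahead of the fingers near the end, hidden by the wrist. The mugs haven't moved. I'll finish the push and lift.

Emit:
jog_arm:
  commands:
    - {"tx": -0.015, "ty": -0.001, "tz": 0, "turn": 0}
    - {"tx": -0.03, "ty": -0.001, "tz": 0, "turn": 0}
    - {"tx": -0.045, "ty": -0.001, "tz": 0, "turn": 0}
    - {"tx": -0.06, "ty": -0.001, "tz": 0, "turn": 0}
    - {"tx": -0.075, "ty": -0.001, "tz": 0, "turn": 0}
    - {"tx": -0.085, "ty": -0.001, "tz": 0, "turn": 0}
    - {"tx": -0.085, "ty": -0.001, "tz": 0, "turn": 0}
    - {"tx": -0.085, "ty": -0.001, "tz": -0.05, "turn": 0}
    - {"tx": -0.085, "ty": -0.001, "tz": -0.105, "turn": 0}
    - {"tx": -0.085, "ty": -0.001, "tz": -0.105, "turn": 0}

```text
time_s: 5.05
tcp_pos: [445.9, -204.0, 173.0]
tool_rot: [[0.078, 0.997, 0.008], [0.997, -0.078, -0.004], [-0.003, 0.008, -1.0]]
ft_force: [-0.3, 0.2, 0.1]
gripper_width: 0.2
```

Run:
```python
from h import *
go([459.5,156,165])
```

```text
pos [ 445.9 -204.   173. ] yaw -4.5 F [-0.3  0.2  0.1] w 0.2 t 5.05
[459.5, 156, 165] shift [ 0.45   -0.0181  0.0084] turn -0.0003
```

Emit:
jog_arm:
  commands:
    - {"tx": 0.45, "ty": -0.018, "tz": 0.008, "turn": 0}
    - {"tx": 0.45, "ty": -0.018, "tz": 0.008, "turn": 0}
    - {"tx": 0.45, "ty": -0.018, "tz": 0.008, "turn": 0}
    - {"tx": 0.45, "ty": -0.018, "tz": 0.008, "turn": 0}
    - {"tx": 0.45, "ty": -0.018, "tz": 0.008, "turn": 0}
    - {"tx": 0.45, "ty": -0.018, "tz": 0.008, "turn": 0}
    - {"tx": 0.45, "ty": -0.018, "tz": 0.008, "turn": 0}
    - {"tx": 0.45, "ty": -0.018, "tz": 0.008, "turn": 0}
    - {"tx": 0.45, "ty": -0.018, "tz": 0.008, "turn": 0}

```text
time_s: 6.18
tcp_pos: [459.5, 154.5, 165.0]
tool_rot: [[0.08, 0.997, 0.008], [0.997, -0.08, -0.004], [-0.004, 0.008, -1.0]]
ft_force: [0.1, -1.0, -0.0]
gripper_width: 0.195
```

Run:
```python
from h import *
go([459.5,156,86])
c=snap('top','t3.png'); W=world(c); d=snap('scene','s3.png')
v,u=np.mgrid[0:420,0:560]
m=((u>365)&(u<420)&(v>165)&(v<280)&(W[...,2]>12)&(W[...,2]<40)&(c['image'].min(2)>150)).astype(np.uint8)
print('in tray px',m.sum(),np.nanmean(W[m>0],0) if m.sum() else '')
```

```text
pos [459.5 154.5 165. ] yaw -4.6 F [ 0.1 -1.  -0. ] w 0.2 t 6.175
[459.5, 156, 86] shift [ 0.0023 -0.0009  0.0988] turn -0.001
in tray px 86 [ 441.75263906 -230.54477277   23.68516354]
```

Stilt B is in the tray. Next is A.

Emit:
jog_arm:
  commands:
    - {"tx": 0.002, "ty": -0.001, "tz": 0.05, "turn": 0}
    - {"tx": 0.002, "ty": -0.001, "tz": 0.09, "turn": 0}
    - {"tx": 0.002, "ty": -0.001, "tz": 0.099, "turn": 0}
    - {"tx": 0.002, "ty": -0.001, "tz": 0.099, "turn": 0}
    - {"tx": 0.002, "ty": -0.001, "tz": 0.099, "turn": 0}

```text
time_s: 6.9
tcp_pos: [460.5, 156.2, 87.2]
tool_rot: [[0.08, 0.997, 0.01], [0.997, -0.08, -0.003], [-0.002, 0.01, -1.0]]
ft_force: [-0.3, -0.5, -0.2]
gripper_width: 0.193
```

Run:
```python
from h import *
go([459.5-180*.0767,156-180*.997,86]); go([459.5-357*.0767,156-357*.997,86])
```

```text
pos [460.5 156.2  87.2] yaw -4.6 F [-0.3 -0.5 -0.2] w 0.19 t 6.9
[445.694, -23.460000000000008, 86] shift [-0.2253 -0.0004  0.002 ] turn -0.0012
pos [460.5 156.2  87.2] yaw -4.6 F [-0.3 -0.5 -0.2] w 0.19 t 6.9
[432.1181, -199.92899999999997, 86] shift [-4.466e-01  4.000e-04  2.500e-03] turn -0.0012
```

Emit:
jog_arm:
  commands:
    - {"tx": -0.015, "ty": 0, "tz": 0.002, "turn": -0.001}
    - {"tx": -0.03, "ty": 0, "tz": 0.002, "turn": -0.001}
    - {"tx": -0.045, "ty": 0, "tz": 0.002, "turn": -0.001}
    - {"tx": -0.06, "ty": 0, "tz": 0.002, "turn": -0.001}
    - {"tx": -0.08, "ty": 0, "tz": 0.002, "turn": -0.001}
    - {"tx": -0.1, "ty": 0, "tz": 0.002, "turn": -0.001}
    - {"tx": -0.12, "ty": 0, "tz": 0.002, "turn": -0.001}
    - {"tx": -0.14, "ty": 0, "tz": 0.002, "turn": -0.001}
    - {"tx": -0.155, "ty": 0, "tz": 0.002, "turn": -0.001}
    - {"tx": -0.165, "ty": 0, "tz": 0.002, "turn": -0.001}

```text
time_s: 8.15
tcp_pos: [449.9, 23.8, 85.9]
tool_rot: [[0.078, 0.997, 0.01], [0.997, -0.078, -0.003], [-0.002, 0.01, -1.0]]
ft_force: [-0.5, 0.4, 0.3]
gripper_width: 0.194
```

Run:
```python
from h import *
go([459.5-357*.0767,156-357*.997,86])
c=snap('top','t4.png'); d=snap('scene','s4.png')
a=cv2.resize(c['image'][150:290,230:430],(600,420)); b=cv2.resize(d['image'][130:290,200:400],(525,420))
cv2.imwrite('pics/b4.png',cv2.resize(np.hstack([a,b])[:,:,::-1],(800,299)))
```

```text
pos [449.9  23.8  85.9] yaw -4.5 F [-0.5  0.4  0.3] w 0.19 t 8.15
[432.1181, -199.92899999999997, 86] shift [-0.2806 -0.0004  0.0005] turn -0.0003
```

View pics/b4.png

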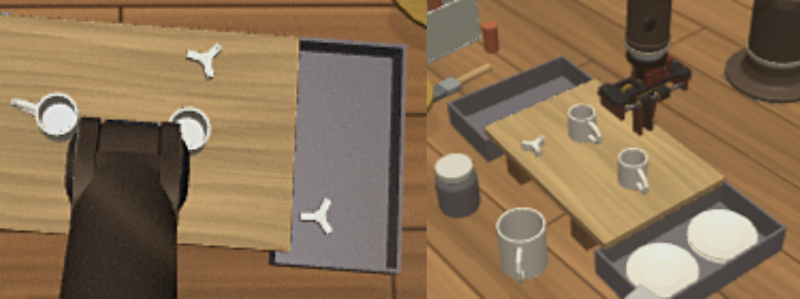

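B is in the tray at (320,215) in the crop. A is hidden just ahead of the fingers, and the mugs are still in place. Continuing the push.

Emit:
jog_arm:
  commands:
    - {"tx": -0.015, "ty": 0, "tz": 0, "turn": 0}
    - {"tx": -0.03, "ty": 0, "tz": 0, "turn": 0}
    - {"tx": -0.045, "ty": 0, "tz": 0, "turn": 0}
    - {"tx": -0.06, "ty": 0, "tz": 0, "turn": 0}
    - {"tx": -0.08, "ty": 0, "tz": 0, "turn": 0}
    - {"tx": -0.1, "ty": 0, "tz": 0, "turn": 0}
    - {"tx": -0.12, "ty": 0, "tz": 0, "turn": 0}
    - {"tx": -0.14, "ty": 0, "tz": 0, "turn": 0}
    - {"tx": -0.16, "ty": 0, "tz": 0, "turn": 0}
    - {"tx": -0.175, "ty": 0, "tz": 0, "turn": 0}

```text
time_s: 9.5
tcp_pos: [438.7, -116.9, 86.3]
tool_rot: [[0.079, 0.997, 0.01], [0.997, -0.079, -0.003], [-0.002, 0.01, -1.0]]
ft_force: [-0.2, 0.5, 0.0]
gripper_width: 0.197
```

Run:
```python
from h import *
go([459.5-357*.0767,156-357*.997,86])
c=snap('top','t5.png'); W=world(c)
v,u=np.mgrid[0:420,0:560]
m=((u>220)&(u<420)&(v>155)&(v<280)&(W[...,2]>90)&(W[...,2]<104)&(c['image'].min(2)>130)).astype(np.uint8)
n,l,st,ce=cv2.connectedComponentsWithStats(m)
for i in range(1,n):
    if st[i,4]>12: print(st[i,4],ce[i],W[l==i].mean(0))
```

```text
pos [ 438.7 -116.9   86.3] yaw -4.5 F [-0.2  0.5  0. ] w 0.2 t 9.5
[432.1181, -199.92899999999997, 86] shift [-0.1042  0.      0.0005] turn -0.0008
87 [326.04597701 176.81609195] [638.47425933 -78.33331513  95.53050175]
13 [303.07692308 211.46153846] [542.33909875 -14.32522542  95.63389858]
```

Emit:
jog_arm:
  commands:
    - {"tx": -0.015, "ty": 0, "tz": 0, "turn": 0}
    - {"tx": -0.03, "ty": 0, "tz": 0, "turn": 0}
    - {"tx": -0.045, "ty": 0, "tz": 0, "turn": 0}
    - {"tx": -0.06, "ty": 0, "tz": 0, "turn": 0}
    - {"tx": -0.075, "ty": 0, "tz": 0, "turn": 0}
    - {"tx": -0.09, "ty": 0, "tz": 0, "turn": 0}
    - {"tx": -0.105, "ty": 0, "tz": 0, "turn": 0}
    - {"tx": -0.105, "ty": 0, "tz": 0, "turn": 0}
    - {"tx": -0.105, "ty": 0, "tz": -0.06, "turn": 0}
    - {"tx": -0.105, "ty": 0, "tz": -0.11, "turn": 0}

```text
time_s: 10.8
tcp_pos: [430.8, -201.4, 175.6]
tool_rot: [[0.08, 0.997, 0.009], [0.997, -0.08, -0.004], [-0.003, 0.009, -1.0]]
ft_force: [0.6, -0.1, -0.3]
gripper_width: 0.193
```

Run:
```python
from h import *
go([641.5,-25,170])
```

```text
pos [ 430.8 -201.4  175.6] yaw -4.6 F [ 0.6 -0.1 -0.3] w 0.19 t 10.8
[641.5, -25, 170] shift [0.2409 0.2448 0.0086] turn -0.0011
```

Emit:
jog_arm:
  commands:
    - {"tx": 0.241, "ty": 0.245, "tz": 0.006, "turn": 0}
    - {"tx": 0.241, "ty": 0.245, "tz": 0.006, "turn": 0}
    - {"tx": 0.241, "ty": 0.245, "tz": 0.006, "turn": 0}
    - {"tx": 0.241, "ty": 0.245, "tz": 0.006, "turn": 0}
    - {"tx": 0.241, "ty": 0.245, "tz": 0.006, "turn": 0}
    - {"tx": 0.241, "ty": 0.245, "tz": 0.006, "turn": 0}
    - {"tx": 0.241, "ty": 0.245, "tz": 0.006, "turn": 0}
    - {"tx": 0.241, "ty": 0.245, "tz": 0.006, "turn": 0}

```text
time_s: 11.8
tcp_pos: [640.8, -26.3, 172.4]
tool_rot: [[0.082, 0.997, 0.009], [0.997, -0.082, -0.004], [-0.003, 0.009, -1.0]]
ft_force: [0.2, -1.0, 0.7]
gripper_width: 0.196
```

Run:
```python
from h import *
go([641.5,-25,86])
c=snap('top','t6.png'); d=snap('scene','s6.png')
a=cv2.resize(c['image'][150:290,230:430],(600,420)); b=cv2.resize(d['image'][130:290,200:400],(525,420))
cv2.imwrite('pics/b6.png',cv2.resize(np.hstack([a,b])[:,:,::-1],(800,299)))
```

```text
pos [640.8 -26.3 172.4] yaw -4.7 F [ 0.2 -1.   0.7] w 0.2 t 11.8
[641.5, -25, 86] shift [ 0.0021 -0.0002  0.108 ] turn -0.0018
```

View pics/b6.png

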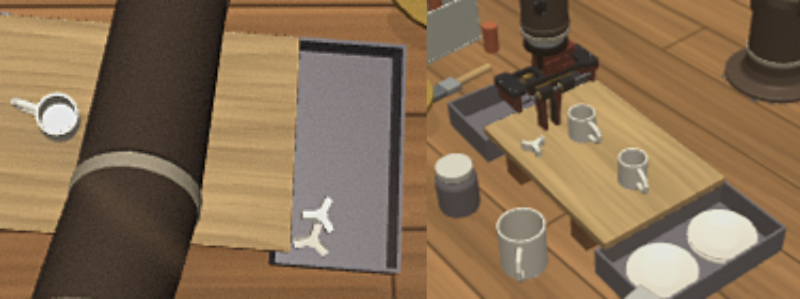

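A and B are both in the tray, at (312,240) and (320,215). C is untouched and the fingers are above its start side. Going down and sweeping.

Emit:
jog_arm:
  commands:
    - {"tx": 0.002, "ty": 0, "tz": 0.05, "turn": -0.002}
    - {"tx": 0.002, "ty": 0, "tz": 0.09, "turn": -0.002}
    - {"tx": 0.002, "ty": 0, "tz": 0.108, "turn": -0.002}
    - {"tx": 0.002, "ty": 0, "tz": 0.108, "turn": -0.002}
    - {"tx": 0.002, "ty": 0, "tz": 0.108, "turn": -0.002}

```text
time_s: 12.52
tcp_pos: [642.9, -24.9, 87.4]
tool_rot: [[0.076, 0.997, 0.011], [0.997, -0.076, -0.004], [-0.003, 0.012, -1.0]]
ft_force: [-0.2, 0.4, 0.3]
gripper_width: 0.195
```

Run:
```python
from h import *
go([641.5-190*.0767,-25-190*.997,86])
W=world(dict(np.load('pics/t6.png.npz')))
im=np.load('pics/t6.png.npz')['image']
v,u=np.mgrid[0:420,0:560]
for y0,y1 in[(214,226),(226,236)]:
    m=(u>327)&(u<345)&(v>=y0)&(v<y1)&(im.min(2)>140); p=W[m]; print(m.sum(),np.nanmean(p,0),np.nanpercentile(p[:,2],[5,50,95]))
```

```text
pos [642.9 -24.9  87.4] yaw -4.3 F [-0.2  0.4  0.3] w 0.19 t 12.525
[626.927, -214.43, 86] shift [-0.2377 -0.0019  0.0024] turn 0.0003
0 [nan nan nan] nan
0 [nan nan nan] nan<stdin>:7: RuntimeWarning: Mean of empty slice
  return np.nanmean(a, axis, out=out, keepdims=keepdims)
```

Emit:
jog_arm:
  commands:
    - {"tx": -0.015, "ty": 0, "tz": 0.002, "turn": 0}
    - {"tx": -0.03, "ty": 0, "tz": 0.002, "turn": 0}
    - {"tx": -0.045, "ty": 0, "tz": 0.002, "turn": 0}
    - {"tx": -0.06, "ty": 0, "tz": 0.002, "turn": 0}
    - {"tx": -0.075, "ty": 0, "tz": 0.002, "turn": 0}
    - {"tx": -0.09, "ty": -0.001, "tz": 0.002, "turn": 0}
    - {"tx": -0.105, "ty": -0.001, "tz": 0.002, "turn": 0}
    - {"tx": -0.12, "ty": -0.002, "tz": 0.002, "turn": 0}
    - {"tx": -0.135, "ty": -0.002, "tz": 0.002, "turn": 0}
    - {"tx": -0.15, "ty": -0.002, "tz": 0.002, "turn": 0}

```text
time_s: 13.78
tcp_pos: [632.1, -145.3, 86.2]
tool_rot: [[0.076, 0.997, 0.011], [0.997, -0.076, -0.004], [-0.003, 0.011, -1.0]]
ft_force: [0.0, 0.2, -0.2]
gripper_width: 0.194
```

Emit:
jog_arm:
  commands:
    - {"tx": -0.015, "ty": 0, "tz": 0, "turn": 0}
    - {"tx": -0.03, "ty": 0, "tz": 0, "turn": 0}
    - {"tx": -0.045, "ty": 0, "tz": 0, "turn": 0}
    - {"tx": -0.06, "ty": 0, "tz": 0, "turn": 0}
    - {"tx": -0.075, "ty": 0, "tz": 0, "turn": 0}
    - {"tx": -0.09, "ty": 0, "tz": 0, "turn": 0}
    - {"tx": -0.09, "ty": 0, "tz": 0, "turn": 0}
    - {"tx": -0.09, "ty": 0, "tz": -0.06, "turn": 0}
    - {"tx": -0.09, "ty": 0, "tz": -0.11, "turn": 0}
    - {"tx": -0.09, "ty": 0, "tz": -0.11, "turn": 0}

```text
time_s: 15.02
tcp_pos: [627.6, -217.0, 178.0]
tool_rot: [[0.075, 0.997, 0.017], [0.997, -0.075, -0.005], [-0.003, 0.018, -1.0]]
ft_force: [0.0, 0.0, -0.8]
gripper_width: 0.194
```

Emit:
jog_arm:
  commands:
    - {"tx": 0.3, "ty": 0, "tz": -0.06, "turn": 0}
    - {"tx": 0.3, "ty": 0, "tz": -0.06, "turn": 0}
    - {"tx": 0.3, "ty": 0, "tz": -0.06, "turn": 0}
    - {"tx": 0.3, "ty": 0, "tz": -0.06, "turn": 0}
    - {"tx": 0.3, "ty": 0, "tz": -0.06, "turn": 0}
    - {"tx": 0.3, "ty": 0, "tz": -0.06, "turn": 0}
    - {"tx": 0.3, "ty": 0, "tz": -0.06, "turn": 0}
    - {"tx": 0.3, "ty": 0, "tz": -0.06, "turn": 0}

```text
time_s: 16.02
tcp_pos: [644.7, 20.9, 224.9]
tool_rot: [[0.078, 0.997, 0.017], [0.997, -0.078, -0.005], [-0.004, 0.017, -1.0]]
ft_force: [0.8, 0.3, 0.2]
gripper_width: 0.199
```

Run:
```python
from h import *
go([641,0,200])
c=snap('top','t7.png'); W=world(c); d=snap('scene','s7.png'); im=c['image']
v,u=np.mgrid[0:420,0:560]
m=((u>364)&(u<415)&(v>172)&(v<275)&(W[...,2]>14)&(im.min(2)>145)).astype(np.uint8)
n,l,st,ce=cv2.connectedComponentsWithStats(m)
tc=np.array([547.8-8,7.3])+0; 
for i in range(1,n):
    if st[i,4]>8:
        p=W[l==i]; e=p.mean(0)[:2]-[547.8,7.3]; print(st[i],p.mean(0).round(1),'zmax',p[:,2].max().round(1),'board',e@[.997,-.0767],e@[.0767,.997])
a=cv2.resize(im[150:290,230:430],(600,420)); b=cv2.resize(d['image'][130:290,200:400],(525,420))
cv2.imwrite('pics/b7.png',cv2.resize(np.hstack([a,b])[:,:,::-1],(800,299)))
```

```text
pos [644.7  20.9 224.9] yaw -4.5 F [0.8 0.3 0.2] w 0.2 t 16.025
[641, 0, 200] shift [-0.0262 -0.0031  0.0312] turn -0.0003
[373 185  14  16  84] [ 609.3 -241.1   24. ] zmax 29.5 board 80.36728367553955 -242.89219456138807
[367 242  20  28 183] [ 424.7 -225.2   26.1] zmax 43.9 board -104.8663582452164 -241.2506013440524
```

View pics/b7.png

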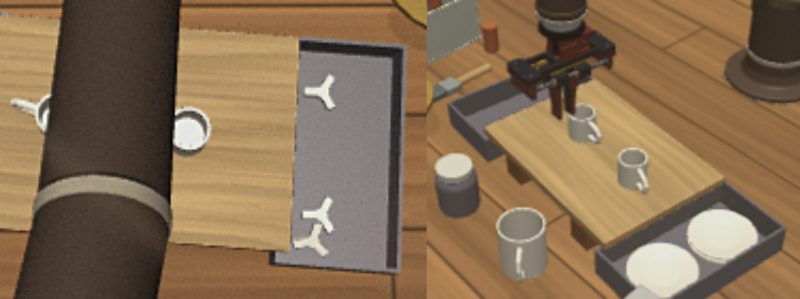

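All three stilts are in the tray. A leans on B at most 44 mm high, and both mugs are standing where they were. The arm is clear, so I'm handing in.

```bash
python3 -c "
from cell import *
print(job_done())"
```

```text
the job is handed in; nothing more can be done
None
```

All three stilts are in the empty tray, and I handed the job in at about 16 s of the 64 s allowed. I pushed each one along its lane and over the board's −y end with nearly closed fingertips (about 17 mm gap), never lifting them.

**Stilts:** The last overhead image shows all three inside the tray walls:
- One lies flat on its own at about (609, −241) mm.
- The other two touch at about (425, −225) mm, and one seems to lean slightly on the other. Their highest point is 44 mm, below the 58 mm rim.

**Mugs:** In the last pictures both small mugs stand upright and look unmoved. I checked this by eye and did not re-measure their positions.

**Other things:** The last pictures were cropped to the board area, so I didn't re-check the bowl, brush or prop. Every path kept clear of them, and the wrist force was about 2.5 N or less at every reading.

**Refused call:** One move call was refused because it left out "turn". Nothing moved, and I resent it.

**Board angle:** My two estimates differed slightly, 4.8° and 4.05°. I used 4.4°, and the tray corners agreed with that.

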